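# Load the backup drive into the desk dock

### The arm

A 7-joint arm with a two-finger parallel gripper is mounted at the origin on the work surface. World frame = base frame: x ahead of the robot, y to its left, z up, the work surface at z = 0. Lengths are in m, angles in rad, forces in N, time in s.
With the tool pointing down it reaches from about 0.425 to 0.875 m from the base axis. Payload 4.7 kg.
Tool frame: the origin (TCP) lies at the very end of the fingers, on their centre line; the grasp point (between the pads) lies 19 mm behind it; z points along the fingers, y is the line along which they close (so a half turn about z gives the same grasp; the last joint's range is limited). The gripper opens to 87 mm and grips with 3 to 60 N. Pads are 19 mm wide; open, the fingers measure 117 mm over their backs; the gripper's body (75 mm by 190 mm) begins 51 mm behind the grasp point.
Start: joints at [-1.227, 0.321, -0.07, 1.45, 0.023, 1.371, -0.057], TCP at [0.211, 0.615, 0.223] pointing down, gripper open.
Joint ranges: [-2.86, 2.86], [-0.3, 2.09], [-1.38, 1.24], [0.06, 2.45], [-1.56, 4.7], [0.09, 2.05], [-2.69, 2.69]. Speed limits (rad/s): [2.57, 2.57, 3.14, 3.14, 3.14, 3.14, 3.14].

### API

Orientations are given as a rotation vector (axis times angle).
In Python, from bench import ctrl, vision gives the robot as it stands.
- The arm moves only by the tool jog_arm, never from a script. Its argument "increments" is a list of rows, each an object of numbers: "tx", "ty", "tz": the shift along the tool's x, y, z in mm; "wx", "wy", "wz": the turn, a rotation vector about the tool's x, y, z in rad; "gripper": the opening, from 0 (shut) to 1 (fully open). In form: [{"tx": .., "ty": .., "tz": .., "wx": .., "wy": .., "wz": .., "gripper": ..}, ...]. A call has exactly 5 rows; each row is the pose to reach, as a shift and turn from the pose commanded when the call began, along the tool's axes at that moment; what a row does not reach only later rows make up. A row lasts 1/12 s, in which the tool goes at most 41.7 mm and 7.16 degrees, less where a joint would pass 70% of its speed; a pose out of reach is approached as far as the arm can. A call with a gripper value outside its range is refused whole. The fingers move at their own pace and stop on an object; "grip_force" is the grip in N (left out, the last holds). Time passes only in rows, so rows that repeat a pose let the fingers close, or fill a call up. It gives the time, the measured TCP pose, the force, the opening and the grip force at its end, in the units of the state.
- ctrl.get_state(): the state, without advancing time (a new reading comes with each control period).
- vision.get_image(name): name is "side" or "top"; returns a dict with "color" (400x640x3 uint8, blue, green, red), "fx", "fy", "cx", "cy" (pixels), "extrinsics" (4x4, takes a point from world to camera coordinates). Camera axes: x right, y down, z forward; pixel columns grow to the right and rows downward; lengths in m; the calibration is good to about 2 mm. A picture is of the moment at which its call begins. There is no depth.
- ctrl.close_job(): hands the job in; it is judged then, once.
Trained networks look in the newest picture that a camera, given by its name, has taken for a name from the list of things; names that differ only in an ending like _2 or _b are one class to them, and where a whole thing is asked for, a point or a joint stands for the part that bears it (a point fixed in the world has none). Each returns a list of dicts, best first, with "conf" (0 to 1); they miss things now and then, are a little off and sometimes report something else, mostly with a low value. They report only what shows in the picture. A call takes as long as a camera call. They do not tell look-alikes from the thing itself.
- vision.spot_in(camera, thing): "bbox" ([left, top, right, bottom] in pixels, round what is visible of it).
The state is a dict: "time": time; "joint_positions": joint angles; "qd": joint speeds; "joint_torque": joint torques, N m; "position": TCP position; "tool_rot": TCP orientation; "ft_force": force on the tool from outside, world axes, zero at the start; "torque": the same for the moment, N m; "grip_width": opening from 0.0 (shut) to 1.0 (fully open); "grip_force": force on a finger pad.
Only numpy, scipy, OpenCV 4.12 (cv2) and the standard library are available. Lean on these libraries where they do the work, as an engineer would, in place of code of your own. Each camera call takes 0.05 s, during which the arm holds its last target. There are 200 camera calls.

### The job

Lift the clear hood of the drive dock by its front bar and swing it back past its tipping point, so that it stands open by itself. Then slide the black tray with the drive lying in it along the desk into the dock's front opening, fully home, and swing the upright gate arm down flat across the front of the tray. Leave the hood standing open, the drive in its tray, and the mug and the pencil jar upright.

Things in the scene. Friction and masses are not known exactly. Their poses are not given: they have to be found in the camera images.
- dock: White desk dock for one drive tray, 220 long (x), 146 wide (y), fixed; its place and turn vary. Origin on the desk surface; x points from its open front (x = -90) to the rear, z up. Side walls 45 high, rear housing 98 high from x = 40 to 130. Open from above once the hood is up. The gate arm's bracket, 56 high, stands at the front right: x = -114 to -86, y = -91 to -75.
- dock_mouth (a point): Middle of the dock's front opening on the desk surface (dock x = -90, y = 0). The channel has no floor: the tray slides on the desk. It is 115 wide here, tapering to 102 by 26 farther in. Small lips, 28 to 36 over the desk, overhang it by 7 a side.
- dock_home (a point): Where the tray's origin lies when it is home (dock x = -23, y = 0, on the desk), its back end against the rear housing and its axes along the dock's.
- hood (a joint): Hood angle in rad: 0 shut, 1.8 fully open; the front edge rises, then goes back. Clear shell 174 long, 146 wide, 0.35 kg; its front flap, down to 15 over the desk, closes the opening. An over-centre spring pulls it shut below about 1.15 rad (3 N straight up at the bar starts it) and open above, where it swings on by itself to its stop at 1.8 and stays.
- hood_hinge (a point): Middle of the hood's hinge line, which runs along the dock's y at x = 80, z = 105 of the dock.
- hood_bar (a point): Middle of the dark round grip bar on the hood's front: 12 thick, 100 long along the dock's y, 38 (axis to flap) in front of the flap, a stay at either end. It lies 212 in front of the hinge and 45 below it when shut (60 over the desk), and moves on a circle of radius 217 about the hinge. Lift it from beneath with tilted fingers (they grip it: draw them back a little while lifting, or they jam), or pinch it.
- tray: Loose black drive tray, 126 long (x), 96 wide (y), walls 20 high, 0.2 kg. Origin at the centre of its underside; +x is the end that goes into the dock first. At its -x end stands a crosswise upright fin.
- tray_fin (a point): Top centre of the tray's fin, 64 over the desk, 58 behind (-x) the tray's origin. The fin is 10 thick (x), 60 wide (y) and rises 44 above the 20 high front wall; pinch it across its thickness from above to slide the tray, or push on it.
- drive: Aluminium drive, 100 x 70 x 15, about 0.12 kg, lying loose in the tray with its top 19 over the desk. Origin at the centre of its underside.
- gate (a joint): Gate arm angle in rad: 0 shut, lying level across the dock's front; pi/2 upright; 2.2 leaning outward to the dock's right (-y). It starts near upright, leaning outward. It is stiff: it stays where it is left, about 1 N at the tip moves it.
- gate_pivot (a point): The gate arm's pivot, at x = -101, y = -80, z = 42 of the dock; its axis is the dock's x. At angle q the arm points along (0, cos q, sin q) of the dock.
- gate_tip (a point): Centre of the round rubber end (20 across) of the gate arm, 118 from the pivot. The arm is an aluminium bar 12 thick (along the dock's x) and 14 high when shut.
- mug: White mug, 80 across, 92 high, standing on the desk as a bystander. Origin at the centre of its foot.
- jar: Glass jar with pencils, 76 across, 175 high, standing on the desk as a bystander. Origin at the centre of its foot.
Mind the look-alikes: they are no part of the job. Leave any green look-alike of the tray alone.

How it is judged:
By the outcome, as a careful person would: the job done as asked, in the order asked, and still so for the second after the job is handed in, with the robot touching nothing.
It also fails if it takes over 72 s, if anything falls off the work surface, if the arm or the gripper's body presses on something with over 40 N, if the wrist force passes 120 N, or if a joint passes its speed limit or range.

## Working session

There is one attempt and no reset: what is moved stays moved. The work goes in short steps, Python scripts to look and compute and a tool call to move; the robot and the scene stay as the last step left them, time stands still between calls to the robot, and variables do not carry over. Pictures are saved under pics/ and viewed, at most 10 in all, crops included, and the job is handed in when it is done.

Besides the shell and the picture viewer there is one more tool, called after "Request:" by a JSON object that holds its "op" and its "data", one argument or row to a line. jog_arm: Moves the arm, as the interface text tells. Its arguments: {"type":"object","properties":{"increments":{"type":"array"},"grip_force":{"type":"number"}},"required":["increments"]}

```bash
ls; mkdir -p pics; cat > h.py <<'E'
import sys; sys.path.insert(0,'.')
import numpy as np, cv2
from bench import ctrl, vision
from scipy.spatial.transform import Rotation as R
def ray(im,u,v):
    E=np.array(im['extrinsics']); Rm=E[:3,:3]; t=E[:3,3]
    d=Rm.T@np.array([(u-im['cx'])/im['fx'],(v-im['cy'])/im['fy'],1]); return -Rm.T@t,d
def onz(im,u,v,z):
    c,d=ray(im,u,v); return c+d*(z-c[2])/d[2]
def proj(im,p):
    E=np.array(im['extrinsics']); q=E[:3,:3]@np.array(p)+E[:3,3]
    return np.array([im['fx']*q[0]/q[2]+im['cx'],im['fy']*q[1]/q[2]+im['cy']])
E
python3 - <<'E'
from h import *
for c in('top','side'):
    im=vision.get_image(c); cv2.imwrite(f'pics/{c}0.png',im['color'])
    print(c,im['fx'],im['cx'],im['cy'],'cam',ray(im,320,200)[0].round(3),ray(im,320,200)[1].round(2))
    for n in('dock','hood','hood_bar','tray','tray_fin','drive','gate','gate_tip','mug','jar'):
        print(n,[(np.round(b['bbox']).astype(int).tolist(),round(b['conf'],2)) for b in vision.spot_in(c,n)[:3]])
E
```

```text
pics
top 503.1423542093669 326.7097754813183 197.7629761248858 cam [ 0.306 -0.042  1.741] [ 0.15  0.01 -0.99]
dock [([284, 118, 348, 201], 0.61), ([283, 128, 335, 201], 0.37)]
hood [([282, 134, 342, 201], 0.76), ([216, 132, 244, 157], 0.2)]
hood_bar [([283, 128, 336, 202], 0.58)]
tray [([450, 263, 505, 303], 0.77), ([367, 206, 396, 245], 0.72), ([328, 250, 359, 294], 0.7)]
tray_fin [([384, 256, 428, 303], 0.74), ([326, 253, 358, 293], 0.65), ([363, 208, 398, 242], 0.64)]
drive [([369, 210, 388, 242], 0.71)]
gate [([326, 186, 349, 196], 0.63)]
gate_tip [([329, 189, 347, 193], 0.39)]
mug [([180, 177, 212, 205], 0.95)]
jar [([216, 131, 244, 158], 0.63), ([281, 128, 335, 203], 0.53)]
side 394.6275898191369 314.1564376616192 197.00510763977647 cam [ 0.058 -0.914  0.679] [ 0.44  0.74 -0.51]
dock [([301, 161, 392, 223], 0.94)]
hood [([299, 163, 373, 207], 0.69)]
hood_bar [([302, 161, 374, 205], 0.95)]
tray [([225, 231, 278, 278], 0.98), ([286, 359, 375, 398], 0.87), ([248, 269, 307, 340], 0.85)]
tray_fin [([299, 243, 357, 284], 0.8), ([222, 228, 278, 274], 0.8), ([286, 356, 376, 400], 0.67)]
drive [([313, 248, 349, 276], 0.91)]
gate [([323, 181, 334, 209], 0.43), ([299, 162, 389, 222], 0.15)]
gate_tip [([325, 185, 338, 207], 0.75), ([249, 140, 276, 169], 0.63), ([298, 243, 354, 285], 0.47)]
mug [([252, 139, 275, 168], 0.67)]
jar [([304, 127, 322, 170], 0.65)]
```

```bash
python3 - <<'E'
import cv2
a=cv2.imread('pics/top0.png')[110:310,170:430]; cv2.imwrite('pics/a.png',cv2.resize(a,None,fx=3,fy=3,interpolation=cv2.INTER_CUBIC)[:600])
b=cv2.imread('pics/side0.png')[115:315,200:460]; cv2.imwrite('pics/b.png',cv2.resize(b,None,fx=3,fy=3,interpolation=cv2.INTER_CUBIC))
E
```

```text
(no output)
```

View pics/a.png

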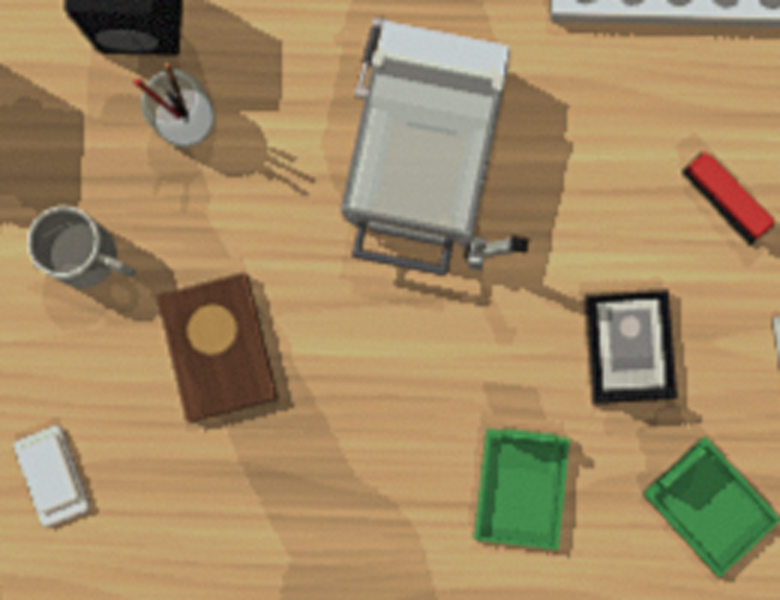

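View pics/b.png

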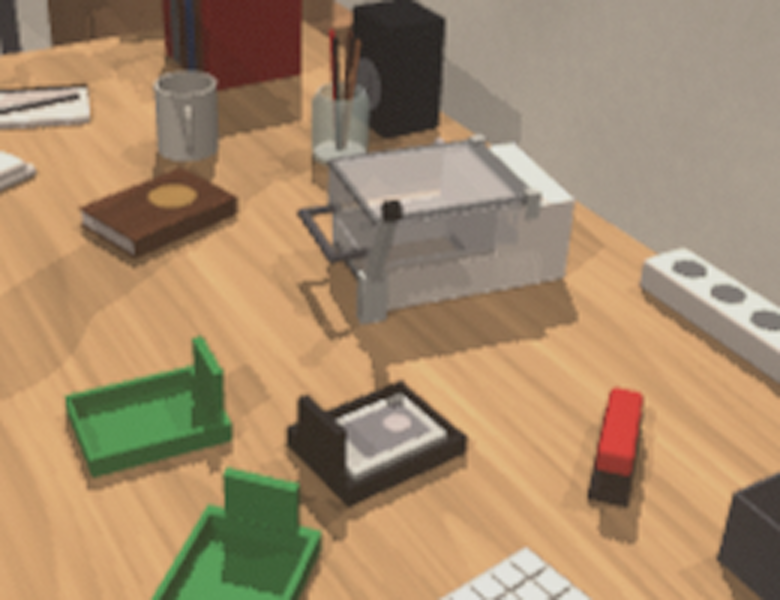

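```bash
cat > fit.py <<'E'
from h import *
from scipy.optimize import least_squares
T=vision.get_image('top'); S=vision.get_image('side')
t=lambda u,v:(T,(u/3+170-.33,v/3+110-.33)); s=lambda u,v:(S,(u/3+200-.33,v/3+115-.33))
def fit(obs,x0):
    def f(x):
        r=[]
        for (im,uv),p in obs:
            c,n=np.cos(x[2]),np.sin(x[2])
            r+=list(proj(im,[x[0]+c*p[0]-n*p[1],x[1]+n*p[0]+c*p[1],p[2]])-uv)
        return r
    o=least_squares(f,x0,loss='soft_l1'); return o.x,np.array(o.fun).round(1).reshape(-1,2).tolist()
if __name__=='__main__':
    d,r=fit([(t(356,256),(-.132,.05,.06)),(t(445,269),(-.132,-.05,.06)),(t(378,20),(.13,.073,.098)),(t(508,45),(.13,-.073,.098)),
     (s(303,213),(-.132,.05,.06)),(s(333,258),(-.132,-.05,.06)),(s(570,203),(.13,-.073,.098)),(s(565,270),(.13,-.073,0)),(s(365,320),(-.114,-.091,0))],[.8,0,0])
    print('dock',d.round(4),r)
    k,r=fit([(t(587,296),(.063,.048,.02)),(t(668,290),(.063,-.048,.02)),(t(595,404),(-.063,.048,.02)),(t(676,397),(-.063,-.048,.02)),
     (s(403,384),(.063,.048,.02)),(s(466,440),(.063,-.048,.02)),(s(350,483),(-.063,-.048,.02)),(s(300,398),(-.053,.03,.064)),(s(343,435),(-.053,-.03,.064))],[.6,-.2,0])
    print('tray',k.round(4),r)
    c,n=np.cos(d[2]),np.sin(d[2])
    W=lambda p:np.array([d[0]+c*p[0]-n*p[1],d[1]+n*p[0]+c*p[1],p[2]])
    for q in (1.5,1.6,1.7,1.8,1.9):
        p=W([-.101,-.08+.118*np.cos(q),.042+.118*np.sin(q)]); print(q,proj(T,p).round(1),proj(S,p).round(1))
    print('tip obs',t(519,243)[1],s(392,210)[1])
    for n_,p in dict(bar=(-.132,0,.06),mouth=(-.09,0,0),home=(-.023,0,0),hinge=(.08,0,.105),piv=(-.101,-.08,.042)).items(): print(n_,W(p).round(3))
    print({k:np.round(v,3).tolist() for k,v in ctrl.get_state().items() if k in('time','position','tool_rot','ft_force','joint_positions')})
    print('mug',onz(T,196,191,.05).round(3),'jar',onz(T,230,145,.1).round(3))
    print(R.from_rotvec(ctrl.get_state()['tool_rot']).as_matrix().round(3))
E
python3 fit.py
```

```text
dock [ 0.707   0.0165 -0.1545] [[0.4, -0.7], [-0.3, 0.2], [0.3, 0.1], [-0.7, -0.8], [-0.5, 0.0], [0.1, -0.1], [1.4, -2.0], [-0.5, 1.9], [-0.8, 1.6]]
tray [ 0.4907 -0.2303  0.0815] [[0.0, -0.2], [0.7, 0.2], [-0.1, 0.3], [0.9, 1.0], [-0.8, -1.1], [0.1, -1.0], [-1.2, 2.6], [1.8, -1.3], [0.7, -0.9]]
1.5 [325.8 186.5] [323.9 173.1]
1.6 [329.4 187.2] [325.4 174.7]
1.7 [333.  187.9] [326.9 176.8]
1.8 [336.6 188.6] [328.4 179.3]
1.9 [340.  189.4] [329.9 182.1]
tip obs (342.67, 190.67) (330.33666666666664, 184.67)
bar [0.577 0.037 0.06 ]
mouth [0.618 0.03  0.   ]
home [0.684 0.02  0.   ]
hinge [0.786 0.004 0.105]
piv [ 0.595 -0.047  0.042]
{'time': 1.2, 'joint_positions': [-1.227, 0.321, -0.07, 1.451, 0.023, 1.371, -0.057], 'position': [0.211, 0.615, 0.223], 'tool_rot': [0.516, 3.099, 0.0], 'ft_force': [-0.296, 0.264, -0.196]}
mug [0.589 0.403 0.05 ] jar [0.74  0.286 0.1  ]
[[-0.946  0.324  0.   ]
 [ 0.324  0.946  0.   ]
 [-0.     0.    -1.   ]]
```

```bash
cat > plan.py <<'E'
from h import *
from scipy.spatial.transform import Slerp
D=np.array([.707,.0165,-.1545])
def W(p,d=D):
    c,n=np.cos(d[2]),np.sin(d[2]); return np.array([d[0]+c*p[0]-n*p[1],d[1]+n*p[0]+c*p[1],p[2]])
def O(yaw,tilt=0):  # y along yaw, z down, then tilted (tilt>0: fingers point forward along y)
    c,s=np.cos(yaw),np.sin(yaw)
    return R.from_matrix(np.array([[-s,c,0],[c,s,0],[0,0,-1]]).T)*R.from_rotvec([-tilt,0,0])
def cur():
    s=ctrl.get_state(); return np.array(s['position']),R.from_rotvec(s['tool_rot'])
def plan(wps,dmax=150,amax=28,start=None):
    p,r=start or cur()
    for q,o,*g in wps:
        q=np.array(q); n=int(np.ceil(max(np.linalg.norm(q-p)*1000/dmax,np.degrees((r.inv()*o).magnitude())/amax,1)))
        sl=Slerp([0,1],R.concatenate([r,o])); P=[p+(q-p)*k/n for k in range(n+1)]
        for k in range(n):
            a=sl(k/n); t=a.inv().apply(P[k+1]-P[k])*1000; w=(a.inv()*sl((k+1)/n)).as_rotvec()
            print('t',t.round(0).tolist(),'w',w.round(3).tolist(),*g)
        p,r=q,o
    return p,r
def st():
    s=ctrl.get_state(); print({k:np.round(s[k],3).tolist() for k in('time','position','tool_rot','ft_force','grip_width','grip_force','joint_positions')})
E
python3 - <<'E'
from plan import *
o=O(D[2],.785); z=o.apply([0,0,1]); bar=W([-.132,0,.06]); print(z)
plan([(bar-z*.10,o,.35)])
E
```

```text
[ 0.6984059  -0.10877055 -0.70738827]
t [-93.0, -88.0, 18.0] w [-0.13, -0.109, 0.264] 0.35
t [-111.0, -64.0, 20.0] w [-0.13, -0.109, 0.264] 0.35
t [-122.0, -36.0, 26.0] w [-0.13, -0.109, 0.264] 0.35
t [-124.0, -7.0, 37.0] w [-0.13, -0.109, 0.264] 0.35
t [-117.0, 19.0, 51.0] w [-0.13, -0.109, 0.264] 0.35
```

Request:
{"op": "jog_arm", "data": {
  "increments": [
    {"tx": -93,"ty": -88,"tz": 18,"wx": -0.13,"wy": -0.109,"wz": 0.264,"gripper": 0.35},
    {"tx": -93,"ty": -88,"tz": 18,"wx": -0.13,"wy": -0.109,"wz": 0.264,"gripper": 0.35},
    {"tx": -93,"ty": -88,"tz": 18,"wx": -0.13,"wy": -0.109,"wz": 0.264,"gripper": 0.35},
    {"tx": -93,"ty": -88,"tz": 18,"wx": -0.13,"wy": -0.109,"wz": 0.264,"gripper": 0.35},
    {"tx": -93,"ty": -88,"tz": 18,"wx": -0.13,"wy": -0.109,"wz": 0.264,"gripper": 0.35}
  ],
  "grip_force": 15
}}

```text
time: 1.62
position: [0.2714, 0.4983, 0.204]
tool_rot: [0.886, 2.875, 0.163]
ft_force: [-0.1, 0.7, 0.1]
grip_width: 0.703
grip_force: 0.0
```

Request:
{"op": "jog_arm", "data": {
  "increments": [
    {"tx": -111,"ty": -64,"tz": 20,"wx": -0.13,"wy": -0.109,"wz": 0.264,"gripper": 0.35},
    {"tx": -111,"ty": -64,"tz": 20,"wx": -0.13,"wy": -0.109,"wz": 0.264,"gripper": 0.35},
    {"tx": -111,"ty": -64,"tz": 20,"wx": -0.13,"wy": -0.109,"wz": 0.264,"gripper": 0.35},
    {"tx": -111,"ty": -64,"tz": 20,"wx": -0.13,"wy": -0.109,"wz": 0.264,"gripper": 0.35},
    {"tx": -111,"ty": -64,"tz": 20,"wx": -0.13,"wy": -0.109,"wz": 0.264,"gripper": 0.35}
  ]
}}

```text
time: 2.03
position: [0.3297, 0.3867, 0.186]
tool_rot: [1.203, 2.606, 0.316]
ft_force: [-0.0, 0.7, 1.0]
grip_width: 0.375
grip_force: 0.0
```

Request:
{"op": "jog_arm", "data": {
  "increments": [
    {"tx": -122,"ty": -36,"tz": 26,"wx": -0.13,"wy": -0.109,"wz": 0.264,"gripper": 0.35},
    {"tx": -122,"ty": -36,"tz": 26,"wx": -0.13,"wy": -0.109,"wz": 0.264,"gripper": 0.35},
    {"tx": -122,"ty": -36,"tz": 26,"wx": -0.13,"wy": -0.109,"wz": 0.264,"gripper": 0.35},
    {"tx": -122,"ty": -36,"tz": 26,"wx": -0.13,"wy": -0.109,"wz": 0.264,"gripper": 0.35},
    {"tx": -122,"ty": -36,"tz": 26,"wx": -0.13,"wy": -0.109,"wz": 0.264,"gripper": 0.35}
  ]
}}

```text
time: 2.45
position: [0.3911, 0.2721, 0.1665]
tool_rot: [1.479, 2.294, 0.445]
ft_force: [0.2, -0.7, 0.1]
grip_width: 0.35
grip_force: 0.0
```

Request:
{"op": "jog_arm", "data": {
  "increments": [
    {"tx": -124,"ty": -7,"tz": 37,"wx": -0.13,"wy": -0.109,"wz": 0.264,"gripper": 0.35},
    {"tx": -124,"ty": -7,"tz": 37,"wx": -0.13,"wy": -0.109,"wz": 0.264,"gripper": 0.35},
    {"tx": -124,"ty": -7,"tz": 37,"wx": -0.13,"wy": -0.109,"wz": 0.264,"gripper": 0.35},
    {"tx": -124,"ty": -7,"tz": 37,"wx": -0.13,"wy": -0.109,"wz": 0.264,"gripper": 0.35},
    {"tx": -124,"ty": -7,"tz": 37,"wx": -0.13,"wy": -0.109,"wz": 0.264,"gripper": 0.35}
  ]
}}

```text
time: 2.87
position: [0.4636, 0.1717, 0.1356]
tool_rot: [1.702, 1.96, 0.545]
ft_force: [-0.2, 0.3, 1.2]
grip_width: 0.349
grip_force: 0.0
```

Request:
{"op": "jog_arm", "data": {
  "increments": [
    {"tx": -117,"ty": 19,"tz": 51,"wx": -0.13,"wy": -0.109,"wz": 0.264,"gripper": 0.35},
    {"tx": -117,"ty": 19,"tz": 51,"wx": -0.13,"wy": -0.109,"wz": 0.264,"gripper": 0.35},
    {"tx": -117,"ty": 19,"tz": 51,"wx": -0.13,"wy": -0.109,"wz": 0.264,"gripper": 0.35},
    {"tx": -117,"ty": 19,"tz": 51,"wx": -0.13,"wy": -0.109,"wz": 0.264,"gripper": 0.35},
    {"tx": -117,"ty": 19,"tz": 51,"wx": -0.13,"wy": -0.109,"wz": 0.264,"gripper": 0.35}
  ]
}}

```text
time: 3.28
position: [0.5179, 0.0924, 0.1299]
tool_rot: [1.852, 1.646, 0.639]
ft_force: [0.3, 0.4, 0.3]
grip_width: 0.351
grip_force: 0.0
```

```bash
python3 - <<'E'
from plan import *
st()
o=O(D[2],.785); z=o.apply([0,0,1]); bar=W([-.132,0,.06]); print(bar-z*.1)
plan([(bar+z*.014,o,.35)])
im=vision.get_image('side'); cv2.imwrite('pics/c.png',cv2.resize(im['color'][110:260,250:450],None,fx=4,fy=4,interpolation=cv2.INTER_CUBIC)); 
print(proj(im,W([-.132,.05,.06])),proj(im,W([-.132,-.05,.06])),proj(im,cur()[0]))
E
```

```text
{'time': 3.283, 'position': [0.518, 0.092, 0.13], 'tool_rot': [1.852, 1.646, 0.639], 'ft_force': [0.345, 0.35, 0.304], 'grip_width': 0.351, 'grip_force': 0.0, 'joint_positions': [0.279, -0.298, -0.737, 2.442, 0.703, 0.369, -1.21]}
[0.50673171 0.04769002 0.13073883]
t [-46.0, -2.0, 110.0] w [-0.019, -0.004, 0.035] 0.35
[300.19753858 185.66858277] [310.74969232 200.57909717] [281.78135185 171.10952748]
```

View pics/c.png

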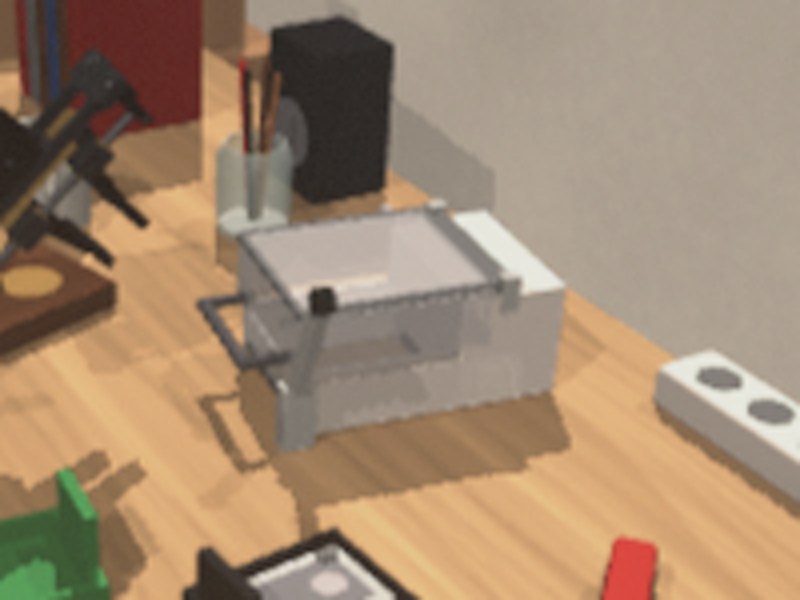

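```bash
python3 - <<'E'
from plan import *
o=O(D[2],.45); z=o.apply([0,0,1]); bar=W([-.132,0,.06])
plan([(bar-z*.07,o,.32),(bar+z*.014,o)])
E
```

```text
t [-38.0, 20.0, 28.0] w [0.315, 0.012, 0.025] 0.32
t [-0.0, -0.0, 84.0] w [0.0, 0.0, 0.0]
```

Request:
{"op": "jog_arm", "data": {
  "increments": [
    {"tx": -38,"ty": 20,"tz": 0,"wx": 0.2,"wy": 0.01,"wz": 0.02,"gripper": 0.32},
    {"tx": -38,"ty": 20,"tz": 0,"wx": 0.315,"wy": 0.012,"wz": 0.025,"gripper": 0.32},
    {"tx": -38,"ty": 20,"tz": 28,"wx": 0.315,"wy": 0.012,"wz": 0.025,"gripper": 0.32},
    {"tx": -38,"ty": 20,"tz": 28,"wx": 0.315,"wy": 0.012,"wz": 0.025,"gripper": 0.32},
    {"tx": -38,"ty": 20,"tz": 28,"wx": 0.315,"wy": 0.012,"wz": 0.025,"gripper": 0.32}
  ]
}}

```text
time: 3.75
position: [0.5498, 0.047, 0.1253]
tool_rot: [2.1, 1.812, 0.417]
ft_force: [1.6, 0.3, 0.1]
grip_width: 0.324
grip_force: 0.0
```

```bash
python3 - <<'E'
from plan import *
st()
o=O(D[2],.45); z=o.apply([0,0,1]); bar=W([-.132,0,.06])
plan([(bar+z*.014,o)])
for c in('top','side'):
    im=vision.get_image(c); cv2.imwrite(f'pics/d{c}.png',im['color']); print(proj(im,bar),proj(im,cur()[0]))
a=cv2.imread('pics/dtop.png')[130:230,260:360];b=cv2.imread('pics/dside.png')[120:220,260:360]
cv2.imwrite('pics/d.png',cv2.resize(cv2.hconcat([a,b]),None,fx=4,fy=4,interpolation=cv2.INTER_CUBIC))
E
```

```text
{'time': 3.75, 'position': [0.55, 0.047, 0.125], 'tool_rot': [2.1, 1.812, 0.417], 'ft_force': [1.644, 0.263, 0.068], 'grip_width': 0.324, 'grip_force': 0.0, 'joint_positions': [0.047, -0.094, -0.276, 2.189, 0.225, 0.635, -0.534]}
t [-7.0, -3.0, 85.0] w [-0.001, -0.007, 0.006]
[303.19496974 196.9672997 ] [298.71222123 202.47341556]
[305.30343851 192.88337477] [294.8922759  175.74403244]
```

View pics/d.png

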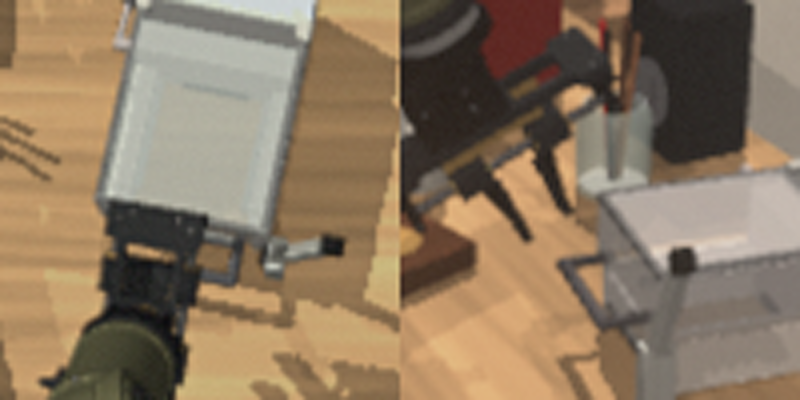

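Request:
{"op": "jog_arm", "data": {
  "increments": [
    {"tx": -7,"ty": -3,"tz": 20,"gripper": 0.32},
    {"tx": -7,"ty": -3,"tz": 40,"gripper": 0.32},
    {"tx": -7,"ty": -3,"tz": 60,"gripper": 0.32},
    {"tx": -7,"ty": -3,"tz": 75,"gripper": 0.32},
    {"tx": -7,"ty": -3,"tz": 85,"gripper": 0.32}
  ]
}}

```text
validation failed for argument at $.in...
```

Request:
{"op": "jog_arm", "data": {
  "increments": [
    {"gripper": 0.32},
    {"gripper": 0},
    {"gripper": 0},
    {"gripper": 0},
    {"gripper": 0}
  ],
  "grip_force": 15
}}

```text
validation failed for argument at $.in...
```

Request:
{"op": "jog_arm", "data": {
  "increments": [
    {"gripper": 0},
    {"gripper": 0},
    {"gripper": 0},
    {"gripper": 0},
    {"gripper": 0}
  ]
}}

```text
validation failed for argument at $.in...
```

```bash
python3 - <<'E'
from plan import *
st()
p,r=cur(); z=r.apply([0,0,1])
g=p-z*.014; c,n=np.cos(D[2]),np.sin(D[2]); v=g-np.array([D[0],D[1],0]); print('bar in dock',(c*v[0]+n*v[1]).round(4),(-n*v[0]+c*v[1]).round(4),g[2].round(4))
a0=np.arctan2(.045,.212)
pb=None
for th in np.arange(0.0,1.51,.1):
    a=th-a0; b=W([.08-.2167*np.cos(a),0,.105+.2167*np.sin(a)])
    if pb is not None: print(round(th,2),(r.inv().apply(b-pb)*1000).round(1))
    if pb is None or abs(th*10%5)<.01 or abs(th*10%5-5)<.01: pb=b
E
```

```text
{'time': 3.85, 'position': [0.546, 0.048, 0.123], 'tool_rot': [2.095, 1.815, 0.414], 'ft_force': [0.522, 0.339, 0.106], 'grip_width': 0.32, 'grip_force': 0.0, 'joint_positions': [0.049, -0.1, -0.283, 2.199, 0.231, 0.631, -0.54]}
bar in dock -0.1703 0.0062 0.1356
0.1 [  0.    6.2 -20.8]
0.2 [  0.   14.4 -40.8]
0.3 [  0.   24.6 -59.9]
0.4 [ -0.   36.7 -77.9]
0.5 [ -0.1  50.5 -94.6]
0.6 [ -0.1  15.4 -15.2]
0.7 [ -0.2  32.2 -28.9]
0.8 [ -0.4  50.3 -40.8]
0.9 [ -0.5  69.5 -50.8]
1.0 [ -0.7  89.7 -58.8]
1.1 [-0.2 20.8 -6. ]
1.2 [-0.4 42.1 -9.9]
1.3 [ -0.6  63.7 -11.6]
1.4 [ -0.9  85.4 -11.2]
1.5 [ -1.1 106.9  -8.6]
```

Request:
{"op": "jog_arm", "data": {
  "increments": [
    {"tx": -7,"ty": 1,"tz": 20,"wx": 0,"wy": 0,"wz": 0,"gripper": 0.32},
    {"tx": -7,"ty": 1,"tz": 40,"wx": 0,"wy": 0,"wz": 0,"gripper": 0.32},
    {"tx": -7,"ty": 1,"tz": 60,"wx": 0,"wy": 0,"wz": 0,"gripper": 0.32},
    {"tx": -7,"ty": 1,"tz": 75,"wx": 0,"wy": 0,"wz": 0,"gripper": 0.32},
    {"tx": -7,"ty": 1,"tz": 85,"wx": 0,"wy": 0,"wz": 0,"gripper": 0.32}
  ]
}}

```text
time: 4.27
position: [0.5789, 0.0352, 0.0444]
tool_rot: [2.094, 1.818, 0.411]
ft_force: [0.3, -0.2, 0.8]
grip_width: 0.316
grip_force: 0.0
```

Request:
{"op": "jog_arm", "data": {
  "increments": [
    {"tx": 0,"ty": 0,"tz": 0,"wx": 0,"wy": 0,"wz": 0,"gripper": 0.32},
    {"tx": 0,"ty": 0,"tz": 0,"wx": 0,"wy": 0,"wz": 0,"gripper": 0},
    {"tx": 0,"ty": 0,"tz": 0,"wx": 0,"wy": 0,"wz": 0,"gripper": 0},
    {"tx": 0,"ty": 0,"tz": 0,"wx": 0,"wy": 0,"wz": 0,"gripper": 0},
    {"tx": 0,"ty": 0,"tz": 0,"wx": 0,"wy": 0,"wz": 0,"gripper": 0}
  ],
  "grip_force": 15
}}

```text
time: 4.68
position: [0.5807, 0.0334, 0.0474]
tool_rot: [2.096, 1.812, 0.413]
ft_force: [-1.2, 0.7, 2.6]
grip_width: 0.136
grip_force: 15.0
```

```bash
python3 - <<'E'
from plan import *
st()
p,r=cur(); z=r.apply([0,0,1])
g=p-z*.014; c,n=np.cos(D[2]),np.sin(D[2]); v=g-np.array([D[0],D[1],0]); print('bar in dock',(c*v[0]+n*v[1]).round(4),(-n*v[0]+c*v[1]).round(4),g[2].round(4))
E
```

```text
{'time': 4.683, 'position': [0.581, 0.033, 0.047], 'tool_rot': [2.096, 1.812, 0.413], 'ft_force': [-1.234, 0.735, 2.605], 'grip_width': 0.136, 'grip_force': 14.973, 'joint_positions': [0.063, 0.091, -0.267, 2.197, 0.395, 0.461, -0.662]}
bar in dock -0.1335 -0.0027 0.06
```

Request:
{"op": "jog_arm", "data": {
  "increments": [
    {"tx": 0,"ty": 3,"tz": -10,"wx": 0,"wy": 0,"wz": 0,"gripper": 0},
    {"tx": 0,"ty": 6,"tz": -21,"wx": 0,"wy": 0,"wz": 0,"gripper": 0},
    {"tx": 0,"ty": 10,"tz": -31,"wx": 0,"wy": 0,"wz": 0,"gripper": 0},
    {"tx": 0,"ty": 14,"tz": -41,"wx": 0,"wy": 0,"wz": 0,"gripper": 0},
    {"tx": 0,"ty": 25,"tz": -60,"wx": 0,"wy": 0,"wz": 0,"gripper": 0}
  ]
}}

```text
time: 5.1
position: [0.576, 0.0341, 0.1106]
tool_rot: [2.098, 1.815, 0.41]
ft_force: [3.1, 0.9, -4.2]
grip_width: 0.133
grip_force: 15.1
```

```bash
cat > arc.py <<'E'
from plan import *
st()
p,r=cur(); z=r.apply([0,0,1]); g=p-z*.014; c,n=np.cos(D[2]),np.sin(D[2]); v=g-np.array([D[0],D[1],0])
x=c*v[0]+n*v[1]; a0=np.arctan2(.045,.212); th=np.arctan2(g[2]-.105,.08-x)+a0
print('theta',th,'radius',np.hypot(g[2]-.105,.08-x))
for t in np.arange(th+.07,1.5,.07):
    a=t-a0; print(round(t,2),(r.inv().apply(W([.08-.2167*np.cos(a),0,.105+.2167*np.sin(a)])-g)*1000).round(0)[1:])
E
python3 arc.py
```

```text
{'time': 5.1, 'position': [0.576, 0.034, 0.111], 'tool_rot': [2.098, 1.815, 0.41], 'ft_force': [3.091, 0.927, -4.187], 'grip_width': 0.133, 'grip_force': 15.065, 'joint_positions': [0.082, -0.017, -0.278, 2.151, 0.253, 0.599, -0.522]}
theta 0.2924630021508676 radius 0.21898123207901476
0.36 [ 10. -12.]
0.43 [ 19. -24.]
0.5 [ 29. -35.]
0.57 [ 40. -46.]
0.64 [ 51. -56.]
0.71 [ 63. -66.]
0.78 [ 76. -74.]
0.85 [ 89. -81.]
0.92 [102. -88.]
0.99 [116. -94.]
1.06 [131. -98.]
1.13 [ 146. -102.]
1.2 [ 161. -104.]
1.27 [ 176. -106.]
1.34 [ 191. -106.]
1.41 [ 206. -105.]
1.48 [ 221. -104.]
```

Request:
{"op": "jog_arm", "data": {
  "increments": [
    {"tx": 0,"ty": 10,"tz": -12,"wx": 0,"wy": 0,"wz": 0,"gripper": 0},
    {"tx": 0,"ty": 19,"tz": -24,"wx": 0,"wy": 0,"wz": 0,"gripper": 0},
    {"tx": 0,"ty": 29,"tz": -35,"wx": 0,"wy": 0,"wz": 0,"gripper": 0},
    {"tx": 0,"ty": 40,"tz": -46,"wx": 0,"wy": 0,"wz": 0,"gripper": 0},
    {"tx": 0,"ty": 51,"tz": -56,"wx": 0,"wy": 0,"wz": 0,"gripper": 0}
  ]
}}

```text
time: 5.52
position: [0.5924, 0.0312, 0.1808]
tool_rot: [2.105, 1.82, 0.397]
ft_force: [-12.7, 2.0, 3.1]
grip_width: 0.132
grip_force: 15.0
```

Request:
{"op": "jog_arm", "data": {
  "increments": [
    {"tx": 0,"ty": 12,"tz": -10,"wx": 0,"wy": 0,"wz": 0,"gripper": 0},
    {"tx": 0,"ty": 25,"tz": -18,"wx": 0,"wy": 0,"wz": 0,"gripper": 0},
    {"tx": 0,"ty": 38,"tz": -25,"wx": 0,"wy": 0,"wz": 0,"gripper": 0},
    {"tx": 0,"ty": 51,"tz": -32,"wx": 0,"wy": 0,"wz": 0,"gripper": 0},
    {"tx": 0,"ty": 65,"tz": -38,"wx": 0,"wy": 0,"wz": 0,"gripper": 0}
  ]
}}

```text
time: 5.93
position: [0.6386, 0.023, 0.2471]
tool_rot: [2.099, 1.812, 0.406]
ft_force: [-1.4, -1.5, -1.6]
grip_width: 0.131
grip_force: 15.0
```

```bash
python3 arc.py
```

```text
{'time': 5.933, 'position': [0.639, 0.023, 0.247], 'tool_rot': [2.099, 1.812, 0.406], 'ft_force': [-1.37, -1.465, -1.606], 'grip_width': 0.131, 'grip_force': 14.999, 'joint_positions': [0.094, -0.016, -0.244, 1.858, 0.165, 0.879, -0.375]}
theta 0.9948200018569925 radius 0.21869819155424458
1.06 [15. -3.]
1.13 [30. -6.]
1.2 [45. -9.]
1.27 [ 60. -10.]
1.34 [ 75. -10.]
1.41 [ 90. -10.]
1.48 [105.  -8.]
```

Request:
{"op": "jog_arm", "data": {
  "increments": [
    {"tx": 0,"ty": 15,"tz": -3,"wx": 0,"wy": 0,"wz": 0,"gripper": 0},
    {"tx": 0,"ty": 30,"tz": -6,"wx": 0,"wy": 0,"wz": 0,"gripper": 0},
    {"tx": 0,"ty": 45,"tz": -9,"wx": 0,"wy": 0,"wz": 0,"gripper": 0},
    {"tx": 0,"ty": 60,"tz": -10,"wx": 0,"wy": 0,"wz": 0,"gripper": 0},
    {"tx": 0,"ty": 75,"tz": -10,"wx": 0,"wy": 0,"wz": 0,"gripper": 0}
  ]
}}

```text
time: 6.35
position: [0.7027, 0.0116, 0.2896]
tool_rot: [2.098, 1.808, 0.407]
ft_force: [-0.7, -4.6, 0.3]
grip_width: 0.13
grip_force: 15.1
```

Request:
{"op": "jog_arm", "data": {
  "increments": [
    {"tx": 0,"ty": 15,"tz": 1,"wx": 0,"wy": 0,"wz": 0,"gripper": 0},
    {"tx": 0,"ty": 30,"tz": 2,"wx": 0,"wy": 0,"wz": 0,"gripper": 0},
    {"tx": 0,"ty": 30,"tz": 2,"wx": 0,"wy": 0,"wz": 0,"gripper": 0},
    {"tx": 0,"ty": 30,"tz": 2,"wx": 0,"wy": 0,"wz": 0,"gripper": 0.3},
    {"tx": 0,"ty": 30,"tz": 2,"wx": 0,"wy": 0,"wz": 0,"gripper": 0.3}
  ]
}}

```text
time: 6.77
position: [0.7302, 0.0108, 0.2994]
tool_rot: [2.097, 1.812, 0.411]
ft_force: [1.5, -0.6, 0.6]
grip_width: 0.211
grip_force: 0.5
```

```bash
python3 arc.py
```

```text
{'time': 6.767, 'position': [0.73, 0.011, 0.299], 'tool_rot': [2.097, 1.812, 0.411], 'ft_force': [1.533, -0.584, 0.601], 'grip_width': 0.211, 'grip_force': 0.456, 'joint_positions': [0.095, 0.151, -0.227, 1.581, 0.181, 0.986, -0.334]}
theta 1.4879572227922473 radius 0.21617368094184625
```

Request:
{"op": "jog_arm", "data": {
  "increments": [
    {"tx": 0,"ty": 0,"tz": -15,"wx": 0,"wy": 0,"wz": 0,"gripper": 0.35},
    {"tx": 0,"ty": 0,"tz": -35,"wx": 0,"wy": 0,"wz": 0,"gripper": 0.35},
    {"tx": 0,"ty": 0,"tz": -60,"wx": 0,"wy": 0,"wz": 0,"gripper": 0.35},
    {"tx": 0,"ty": -20,"tz": -80,"wx": 0,"wy": 0,"wz": 0,"gripper": 0.35},
    {"tx": 0,"ty": -40,"tz": -80,"wx": 0,"wy": 0,"wz": 0,"gripper": 0.35}
  ]
}}

```text
time: 7.18
position: [0.6604, 0.0242, 0.3608]
tool_rot: [2.091, 1.811, 0.422]
ft_force: [0.4, 1.5, 0.5]
grip_width: 0.348
grip_force: 0.0
```

```bash
python3 - <<'E'
from plan import *
import fit
from fit import t,s,T,S
k,r=fit.fit([(t(487,429),(.063,.048,.02)),(t(570,434),(.063,-.048,.02)),(t(476,540),(-.063,.048,.02)),(t(560,551),(-.063,-.048,.02)),
 (s(68,400),(-.063,.048,.02)),(s(93,472),(-.063,-.048,.02)),(s(231,432),(.063,-.048,.02))],[.4,-.1,0])
print('green',k.round(4),r)
for p in [(.063,.048,0),(.063,-.048,0),(.063,.03,.06),(.063,-.03,.06)]: print(W(p,k).round(3))
for p in [(-.114,-.091,0),(-.114,-.075,0)]: print('br',W(p).round(3))
st()
im=T; cv2.imwrite('pics/e.png',cv2.resize(im['color'][110:310,190:430],None,fx=3,fy=3,interpolation=cv2.INTER_CUBIC)[:600])
k=np.array([.4907,-.2303,.0815]); f=W([-.058,0,.032],k); print('fin',f)
print('dp',f[:2]-cur()[0][:2])
E
```

```text
green [ 0.3276 -0.1101 -0.0754] [[0.4, -0.2], [0.8, 1.0], [0.4, 0.3], [0.8, -0.5], [-1.3, -0.7], [-0.4, -3.1], [0.9, -2.6]]
[ 0.394 -0.067  0.   ]
[ 0.387 -0.163  0.   ]
[ 0.393 -0.085  0.06 ]
[ 0.388 -0.145  0.06 ]
br [ 0.58  -0.056  0.   ]
br [ 0.583 -0.04   0.   ]
{'time': 7.283, 'position': [0.657, 0.024, 0.355], 'tool_rot': [2.094, 1.817, 0.412], 'ft_force': [-0.488, 0.154, -0.666], 'grip_width': 0.348, 'grip_force': 0.0, 'joint_positions': [0.098, -0.017, -0.242, 1.646, 0.136, 1.084, -0.324]}
fin [ 0.43289252 -0.23502177  0.032     ]
dp [-0.22450548 -0.25937279]
```

View pics/e.png

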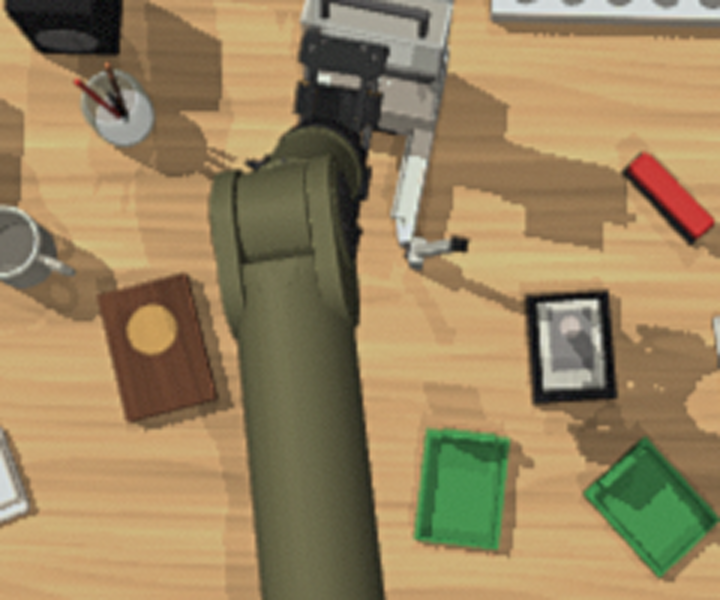

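```bash
python3 - <<'E'
from plan import *
k=np.array([.4907,-.2303,.0815])
plan([(W([-.058,0,.13],k),O(k[2]),.5),(W([-.058,0,.034],k),O(k[2]),.5)])
E
```

```text
t [-96.0, -88.0, 41.0] w [0.149, 0.017, -0.073] 0.5
t [-90.0, -88.0, 52.0] w [0.149, 0.017, -0.073] 0.5
t [-85.0, -86.0, 64.0] w [0.149, 0.017, -0.073] 0.5
t [0.0, 0.0, 96.0] w [0.0, 0.0, 0.0] 0.5
```

Request:
{"op": "jog_arm", "data": {
  "increments": [
    {"tx": -96,"ty": -88,"tz": 41,"wx": 0.149,"wy": 0.017,"wz": -0.073,"gripper": 0.5},
    {"tx": -96,"ty": -88,"tz": 41,"wx": 0.149,"wy": 0.017,"wz": -0.073,"gripper": 0.5},
    {"tx": -96,"ty": -88,"tz": 41,"wx": 0.149,"wy": 0.017,"wz": -0.073,"gripper": 0.5},
    {"tx": -96,"ty": -88,"tz": 41,"wx": 0.149,"wy": 0.017,"wz": -0.073,"gripper": 0.5},
    {"tx": -96,"ty": -88,"tz": 41,"wx": 0.149,"wy": 0.017,"wz": -0.073,"gripper": 0.5}
  ]
}}

```text
time: 7.7
position: [0.5826, -0.0675, 0.2762]
tool_rot: [2.128, 1.976, 0.278]
ft_force: [-0.1, -0.0, 0.7]
grip_width: 0.494
grip_force: 0.0
```

Request:
{"op": "jog_arm", "data": {
  "increments": [
    {"tx": -90,"ty": -88,"tz": 52,"wx": 0.149,"wy": 0.017,"wz": -0.073,"gripper": 0.5},
    {"tx": -90,"ty": -88,"tz": 52,"wx": 0.149,"wy": 0.017,"wz": -0.073,"gripper": 0.5},
    {"tx": -90,"ty": -88,"tz": 52,"wx": 0.149,"wy": 0.017,"wz": -0.073,"gripper": 0.5},
    {"tx": -90,"ty": -88,"tz": 52,"wx": 0.149,"wy": 0.017,"wz": -0.073,"gripper": 0.5},
    {"tx": -90,"ty": -88,"tz": 52,"wx": 0.149,"wy": 0.017,"wz": -0.073,"gripper": 0.5}
  ]
}}

```text
time: 8.12
position: [0.5087, -0.1518, 0.2029]
tool_rot: [2.139, 2.141, 0.144]
ft_force: [-0.2, 0.3, -0.0]
grip_width: 0.499
grip_force: 0.0
```

Request:
{"op": "jog_arm", "data": {
  "increments": [
    {"tx": -85,"ty": -86,"tz": 64,"wx": 0.149,"wy": 0.017,"wz": -0.073,"gripper": 0.5},
    {"tx": -85,"ty": -86,"tz": 64,"wx": 0.149,"wy": 0.017,"wz": -0.073,"gripper": 0.5},
    {"tx": -85,"ty": -86,"tz": 64,"wx": 0.149,"wy": 0.017,"wz": -0.073,"gripper": 0.5},
    {"tx": -85,"ty": -86,"tz": 64,"wx": 0.149,"wy": 0.017,"wz": -0.073,"gripper": 0.5},
    {"tx": -85,"ty": -86,"tz": 64,"wx": 0.149,"wy": 0.017,"wz": -0.073,"gripper": 0.5}
  ]
}}

```text
time: 8.53
position: [0.4343, -0.2374, 0.1286]
tool_rot: [-2.136, -2.302, 0.003]
ft_force: [0.5, 0.3, 0.7]
grip_width: 0.5
grip_force: 0.0
```

```bash
python3 - <<'E'
from plan import *
st()
k=np.array([.4907,-.2303,.0815])
plan([(W([-.058,0,.034],k),O(k[2]),.5)])
for c in('top','side'):
    im=vision.get_image(c); cv2.imwrite(f'pics/f{c}.png',im['color']); print(proj(im,W([-.058,0,.064],k)),proj(im,cur()[0]),[ (np.round(b['bbox']),b['conf']) for b in vision.spot_in(c,'tray_fin')[:3]])
a=cv2.imread('pics/ftop.png')[190:290,330:430];b=cv2.imread('pics/fside.png')[200:300,260:360]
cv2.imwrite('pics/f.png',cv2.resize(cv2.hconcat([a,b]),None,fx=4,fy=4,interpolation=cv2.INTER_CUBIC))
E
```

```text
{'time': 8.533, 'position': [0.434, -0.237, 0.129], 'tool_rot': [-2.136, -2.302, 0.003], 'ft_force': [0.524, 0.314, 0.663], 'grip_width': 0.5, 'grip_force': 0.0, 'joint_positions': [0.394, 0.065, 0.053, 1.947, -0.002, 1.132, 0.523]}
t [2.0, -1.0, 95.0] w [-0.003, 0.0, -0.007] 0.5
[383.29256421 241.41947384] [385.95343979 238.79777906] [(array([396., 261., 430., 300.]), 0.96), (array([456., 259., 502., 302.]), 0.96), (array([329., 255., 360., 292.]), 0.63)]
[306.28343465 252.95204943] [308.48893762 230.1346619 ] [(array([299., 244., 356., 283.]), 0.79), (array([220., 227., 278., 273.]), 0.71), (array([248., 271., 306., 340.]), 0.55)]
```

View pics/f.png

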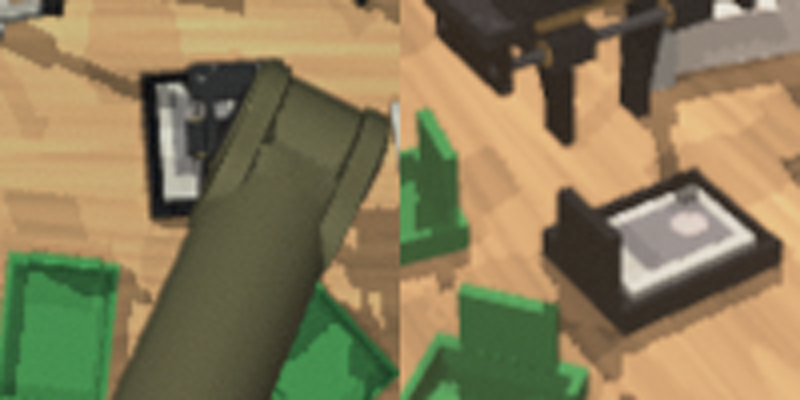

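Request:
{"op": "jog_arm", "data": {
  "increments": [
    {"tx": 2,"ty": 0,"tz": 25,"wx": 0,"wy": 0,"wz": -0.007,"gripper": 0.5},
    {"tx": 2,"ty": 0,"tz": 50,"wx": 0,"wy": 0,"wz": -0.007,"gripper": 0.5},
    {"tx": 2,"ty": 0,"tz": 75,"wx": 0,"wy": 0,"wz": -0.007,"gripper": 0.5},
    {"tx": 2,"ty": 0,"tz": 90,"wx": 0,"wy": 0,"wz": -0.007,"gripper": 0.5},
    {"tx": 2,"ty": 0,"tz": 95,"wx": 0,"wy": 0,"wz": -0.007,"gripper": 0.5}
  ]
}}

```text
time: 9.15
position: [0.4353, -0.2324, 0.033]
tool_rot: [-2.121, -2.315, 0.002]
ft_force: [-0.3, -0.7, -0.1]
grip_width: 0.501
grip_force: 0.0
```

Request:
{"op": "jog_arm", "data": {
  "increments": [
    {"tx": 0,"ty": 0,"tz": 0,"wx": 0,"wy": 0,"wz": 0,"gripper": 0},
    {"tx": 0,"ty": 0,"tz": 0,"wx": 0,"wy": 0,"wz": 0,"gripper": 0},
    {"tx": 0,"ty": 0,"tz": 0,"wx": 0,"wy": 0,"wz": 0,"gripper": 0},
    {"tx": 0,"ty": 0,"tz": 0,"wx": 0,"wy": 0,"wz": 0,"gripper": 0},
    {"tx": 0,"ty": 0,"tz": 0,"wx": 0,"wy": 0,"wz": 0,"gripper": 0}
  ],
  "grip_force": 20
}}

```text
time: 9.57
position: [0.4358, -0.235, 0.0355]
tool_rot: [2.124, 2.312, -0.001]
ft_force: [0.8, 0.3, 0.3]
grip_width: 0.201
grip_force: 0.0
```

Request:
{"op": "jog_arm", "data": {
  "increments": [
    {"tx": 0,"ty": 0,"tz": 0,"wx": 0,"wy": 0,"wz": 0,"gripper": 0},
    {"tx": 0,"ty": 0,"tz": 0,"wx": 0,"wy": 0,"wz": 0,"gripper": 0},
    {"tx": 0,"ty": 0,"tz": 0,"wx": 0,"wy": 0,"wz": 0,"gripper": 0},
    {"tx": 0,"ty": 0,"tz": 0,"wx": 0,"wy": 0,"wz": 0,"gripper": 0},
    {"tx": 0,"ty": 0,"tz": 0,"wx": 0,"wy": 0,"wz": 0,"gripper": 0}
  ]
}}

```text
time: 9.98
position: [0.4345, -0.235, 0.0349]
tool_rot: [-2.126, -2.312, 0.003]
ft_force: [-3.2, 1.2, 6.5]
grip_width: 0.118
grip_force: 20.0
```

```bash
python3 - <<'E'
from plan import *
st(); z=cur()[0][2]
a=W([-.268,0,z]); print(a)
plan([(a,O(D[2]),0)],dmax=55)
E
```

```text
{'time': 9.983, 'position': [0.435, -0.235, 0.035], 'tool_rot': [-2.126, -2.312, 0.003], 'ft_force': [-3.239, 1.249, 6.547], 'grip_width': 0.118, 'grip_force': 19.996, 'joint_positions': [0.394, 0.175, 0.05, 2.036, -0.009, 0.931, 0.533]}
[0.44219226 0.05774147 0.03491733]
t [49.0, 5.0, -0.0] w [-0.0, 0.0, 0.04] 0
t [49.0, 3.0, -0.0] w [-0.0, 0.0, 0.04] 0
t [49.0, 1.0, -0.0] w [-0.0, 0.0, 0.04] 0
t [49.0, -0.0, -0.0] w [-0.0, 0.0, 0.04] 0
t [49.0, -2.0, -0.0] w [-0.0, 0.0, 0.04] 0
t [49.0, -4.0, -0.0] w [-0.0, 0.0, 0.04] 0
```

Request:
{"op": "jog_arm", "data": {
  "increments": [
    {"tx": 8,"ty": 1,"tz": 0,"wx": 0,"wy": 0,"wz": 0.008,"gripper": 0},
    {"tx": 18,"ty": 2,"tz": 0,"wx": 0,"wy": 0,"wz": 0.016,"gripper": 0},
    {"tx": 28,"ty": 3,"tz": 0,"wx": 0,"wy": 0,"wz": 0.024,"gripper": 0},
    {"tx": 38,"ty": 4,"tz": 0,"wx": 0,"wy": 0,"wz": 0.032,"gripper": 0},
    {"tx": 49,"ty": 5,"tz": 0,"wx": 0,"wy": 0,"wz": 0.04,"gripper": 0}
  ],
  "grip_force": 45
}}

```text
time: 10.4
position: [0.4367, -0.1861, 0.0349]
tool_rot: [2.172, 2.266, -0.002]
ft_force: [0.3, -3.2, 2.1]
grip_width: 0.113
grip_force: 45.0
```

Request:
{"op": "jog_arm", "data": {
  "increments": [
    {"tx": 10,"ty": 1,"tz": 0,"wx": 0,"wy": 0,"wz": 0.008,"gripper": 0},
    {"tx": 20,"ty": 2,"tz": 0,"wx": 0,"wy": 0,"wz": 0.016,"gripper": 0},
    {"tx": 30,"ty": 2,"tz": 0,"wx": 0,"wy": 0,"wz": 0.024,"gripper": 0},
    {"tx": 40,"ty": 3,"tz": 0,"wx": 0,"wy": 0,"wz": 0.032,"gripper": 0},
    {"tx": 49,"ty": 3,"tz": 0,"wx": 0,"wy": 0,"wz": 0.04,"gripper": 0}
  ]
}}

```text
time: 10.82
position: [0.4378, -0.1366, 0.0349]
tool_rot: [2.216, 2.223, -0.001]
ft_force: [1.0, -4.3, 2.1]
grip_width: 0.108
grip_force: 45.0
```

Request:
{"op": "jog_arm", "data": {
  "increments": [
    {"tx": 10,"ty": 0,"tz": 0,"wx": 0,"wy": 0,"wz": 0.008,"gripper": 0},
    {"tx": 20,"ty": 0,"tz": 0,"wx": 0,"wy": 0,"wz": 0.016,"gripper": 0},
    {"tx": 30,"ty": 1,"tz": 0,"wx": 0,"wy": 0,"wz": 0.024,"gripper": 0},
    {"tx": 40,"ty": 1,"tz": 0,"wx": 0,"wy": 0,"wz": 0.032,"gripper": 0},
    {"tx": 49,"ty": 1,"tz": 0,"wx": 0,"wy": 0,"wz": 0.04,"gripper": 0}
  ]
}}

```text
time: 11.23
position: [0.4385, -0.0876, 0.0349]
tool_rot: [2.26, 2.178, -0.001]
ft_force: [-0.4, -4.1, 1.8]
grip_width: 0.113
grip_force: 45.0
```

```bash
python3 - <<'E'
from plan import *
st()
plan([(W([-.268,0,.035]),O(D[2]),0)],dmax=55)
im=vision.get_image('side')
cv2.imwrite('pics/g.png',cv2.resize(im['color'][130:290,220:420],None,fx=4,fy=4,interpolation=cv2.INTER_CUBIC)[:600])
E
```

```text
{'time': 11.233, 'position': [0.439, -0.088, 0.035], 'tool_rot': [2.26, 2.178, -0.001], 'ft_force': [-0.414, -4.106, 1.804], 'grip_width': 0.113, 'grip_force': 45.009, 'joint_positions': [0.206, 0.084, -0.072, 2.14, 0.01, 0.915, 0.091]}
t [48.0, -1.0, -0.0] w [0.001, 0.001, 0.039] 0
t [48.0, -2.0, -0.0] w [0.001, 0.001, 0.039] 0
t [48.0, -4.0, -0.0] w [0.001, 0.001, 0.039] 0
```

View pics/g.png

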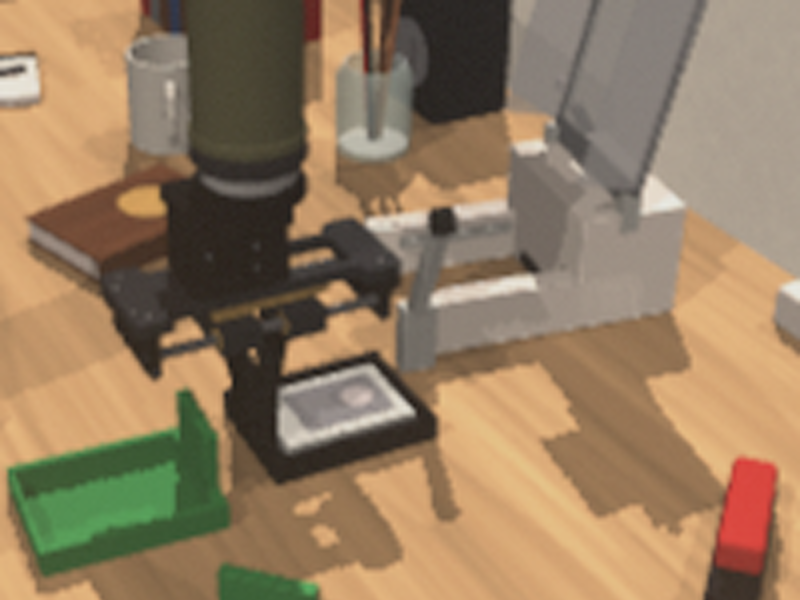

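Request:
{"op": "jog_arm", "data": {
  "increments": [
    {"tx": 10,"ty": 0,"tz": 0,"wx": 0,"wy": 0,"wz": 0.008,"gripper": 0},
    {"tx": 20,"ty": 0,"tz": 0,"wx": 0,"wy": 0,"wz": 0.016,"gripper": 0},
    {"tx": 30,"ty": -1,"tz": 0,"wx": 0,"wy": 0,"wz": 0.024,"gripper": 0},
    {"tx": 40,"ty": -1,"tz": 0,"wx": 0,"wy": 0,"wz": 0.032,"gripper": 0},
    {"tx": 48,"ty": -1,"tz": 0,"wx": 0,"wy": 0,"wz": 0.039,"gripper": 0}
  ]
}}

```text
time: 11.7
position: [0.4391, -0.0399, 0.0349]
tool_rot: [2.302, 2.134, -0.001]
ft_force: [0.2, -4.7, 5.0]
grip_width: 0.111
grip_force: 45.0
```

Request:
{"op": "jog_arm", "data": {
  "increments": [
    {"tx": 10,"ty": 0,"tz": 0,"wx": 0,"wy": 0,"wz": 0.008,"gripper": 0},
    {"tx": 20,"ty": -1,"tz": 0,"wx": 0,"wy": 0,"wz": 0.016,"gripper": 0},
    {"tx": 30,"ty": -1,"tz": 0,"wx": 0,"wy": 0,"wz": 0.024,"gripper": 0},
    {"tx": 40,"ty": -2,"tz": 0,"wx": 0,"wy": 0,"wz": 0.032,"gripper": 0},
    {"tx": 48,"ty": -2,"tz": 0,"wx": 0,"wy": 0,"wz": 0.039,"gripper": 0}
  ]
}}

```text
time: 12.12
position: [0.4407, 0.0079, 0.0349]
tool_rot: [2.343, 2.089, -0.001]
ft_force: [-0.8, -5.4, 5.8]
grip_width: 0.112
grip_force: 45.0
```

Request:
{"op": "jog_arm", "data": {
  "increments": [
    {"tx": 10,"ty": -1,"tz": 0,"wx": 0,"wy": 0,"wz": 0.008,"gripper": 0},
    {"tx": 20,"ty": -2,"tz": 0,"wx": 0,"wy": 0,"wz": 0.016,"gripper": 0},
    {"tx": 30,"ty": -3,"tz": 0,"wx": 0,"wy": 0,"wz": 0.024,"gripper": 0},
    {"tx": 40,"ty": -3,"tz": 0,"wx": 0,"wy": 0,"wz": 0.032,"gripper": 0},
    {"tx": 48,"ty": -4,"tz": 0,"wx": 0,"wy": 0,"wz": 0.039,"gripper": 0}
  ]
}}

```text
time: 12.53
position: [0.4424, 0.056, 0.0349]
tool_rot: [2.384, 2.042, -0.001]
ft_force: [1.2, -5.3, 5.0]
grip_width: 0.108
grip_force: 45.0
```

```bash
python3 - <<'E'
from plan import *
st()
plan([(W([-.2,0,.035]),O(D[2]),0),(W([-.081,0,.035]),O(D[2]),0)],dmax=55)
im=vision.get_image('top'); a=im['color'][120:240,270:370]
im=vision.get_image('side'); b=im['color'][140:260,240:340]
cv2.imwrite('pics/i.png',cv2.resize(cv2.hconcat([a,b]),None,fx=4,fy=4,interpolation=cv2.INTER_CUBIC))
E
```

```text
{'time': 12.533, 'position': [0.442, 0.056, 0.035], 'tool_rot': [2.384, 2.042, -0.001], 'ft_force': [1.166, -5.326, 5.046], 'grip_width': 0.108, 'grip_force': 45.006, 'joint_positions': [0.018, 0.088, -0.212, 2.137, 0.027, 0.917, -0.364]}
t [1.0, 34.0, 0.0] w [0.001, 0.001, 0.0] 0
t [1.0, 34.0, -0.0] w [0.001, 0.001, 0.0] 0
t [0.0, 40.0, 0.0] w [0.0, 0.0, 0.0] 0
t [0.0, 40.0, 0.0] w [0.0, 0.0, 0.0] 0
t [0.0, 40.0, 0.0] w [0.0, 0.0, 0.0] 0
```

View pics/i.png

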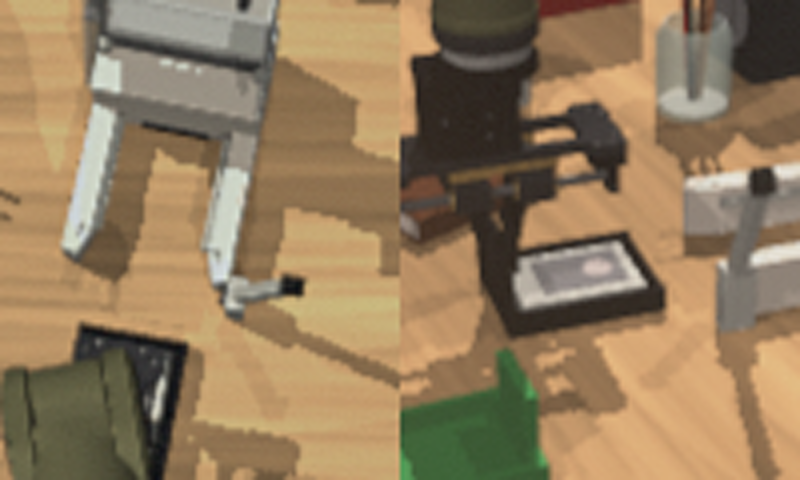

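```bash
python3 - <<'E'
from plan import *
im=vision.get_image('top')
c,n=np.cos(D[2]),np.sin(D[2])
def dk(u,v,z):
    p=onz(im,u/4+270-.4,v/4+120-.4,z)-np.array([D[0],D[1],0]); return np.round([c*p[0]+n*p[1],-n*p[0]+c*p[1]],4)
for a in [(80,325,.02),(188,345,.02),(160,475,.02),(65,245,.045),(212,283,.045)]: print(a,dk(*a))
print(cur()[1].as_matrix().round(3)); st()
for b in vision.spot_in('top','tray')[:3]: print(b)
E
```

```text
(80, 325, 0.02) [-0.1477  0.0466]
(188, 345, 0.02) [-0.1482 -0.0485]
(160, 475, 0.02) [-0.2629 -0.0454]
(65, 245, 0.045) [-0.0853  0.07  ]
(212, 283, 0.045) [-0.0952 -0.06  ]
[[ 0.151  0.988  0.002]
 [ 0.988 -0.151  0.   ]
 [ 0.     0.002 -1.   ]]
{'time': 12.683, 'position': [0.442, 0.058, 0.035], 'tool_rot': [2.383, 2.046, 0.002], 'ft_force': [0.666, 1.137, 5.077], 'grip_width': 0.113, 'grip_force': 45.008, 'joint_positions': [0.017, 0.088, -0.214, 2.137, 0.024, 0.916, -0.362]}
{'bbox': [452.5, 262.7, 503.2, 303.4], 'conf': 0.91}
{'bbox': [384.0, 257.1, 428.1, 303.9], 'conf': 0.85}
{'bbox': [328.4, 250.0, 357.5, 288.9], 'conf': 0.76}
```

Request:
{"op": "jog_arm", "data": {
  "increments": [
    {"tx": 0,"ty": 8,"tz": 0,"wx": 0,"wy": 0,"wz": 0,"gripper": 0},
    {"tx": 0,"ty": 16,"tz": 0,"wx": 0,"wy": 0,"wz": 0,"gripper": 0},
    {"tx": 1,"ty": 24,"tz": 0,"wx": 0,"wy": 0,"wz": 0,"gripper": 0},
    {"tx": 1,"ty": 32,"tz": 0,"wx": 0,"wy": 0,"wz": 0,"gripper": 0},
    {"tx": 1,"ty": 40,"tz": 0,"wx": 0,"wy": 0,"wz": 0,"gripper": 0}
  ],
  "grip_force": 25
}}

```text
time: 13.15
position: [0.4755, 0.0537, 0.0348]
tool_rot: [-2.377, -2.042, 0.015]
ft_force: [-19.1, 1.4, 26.6]
grip_width: 0.111
grip_force: 24.9
```

Request:
{"op": "jog_arm", "data": {
  "increments": [
    {"tx": 0,"ty": 8,"tz": 0,"wx": 0,"wy": 0,"wz": 0,"gripper": 0},
    {"tx": 0,"ty": 16,"tz": 0,"wx": 0,"wy": 0,"wz": 0,"gripper": 0},
    {"tx": 0,"ty": 24,"tz": 0,"wx": 0,"wy": 0,"wz": 0,"gripper": 0},
    {"tx": 0,"ty": 32,"tz": 0,"wx": 0,"wy": 0,"wz": 0,"gripper": 0},
    {"tx": 0,"ty": 40,"tz": 0,"wx": 0,"wy": 0,"wz": 0,"gripper": 0}
  ]
}}

```text
time: 13.57
position: [0.5158, 0.0478, 0.0348]
tool_rot: [-2.377, -2.042, 0.013]
ft_force: [-16.4, 2.4, 21.9]
grip_width: 0.112
grip_force: 24.9
```

Request:
{"op": "jog_arm", "data": {
  "increments": [
    {"tx": 0,"ty": 8,"tz": 0,"wx": 0,"wy": 0,"wz": 0,"gripper": 0},
    {"tx": 0,"ty": 16,"tz": 0,"wx": 0,"wy": 0,"wz": 0,"gripper": 0},
    {"tx": 0,"ty": 24,"tz": 0,"wx": 0,"wy": 0,"wz": 0,"gripper": 0},
    {"tx": 0,"ty": 32,"tz": 0,"wx": 0,"wy": 0,"wz": 0,"gripper": 0},
    {"tx": 0,"ty": 40,"tz": 0,"wx": 0,"wy": 0,"wz": 0,"gripper": 0}
  ]
}}

```text
time: 13.98
position: [0.555, 0.0409, 0.0344]
tool_rot: [-2.378, -2.041, 0.014]
ft_force: [-15.5, 1.1, 19.4]
grip_width: 0.115
grip_force: 24.8
```

```bash
python3 - <<'E'
from plan import *
st()
plan([(W([-.081,0,.035]),O(D[2]),0)],dmax=55)
E
```

```text
{'time': 13.983, 'position': [0.555, 0.041, 0.034], 'tool_rot': [-2.378, -2.041, 0.014], 'ft_force': [-15.471, 1.082, 19.437], 'grip_width': 0.115, 'grip_force': 24.807, 'joint_positions': [0.033, 0.309, -0.176, 1.871, 0.062, 0.978, -0.322]}
t [-0.0, 36.0, -1.0] w [-0.006, 0.001, 0.001] 0
t [-0.0, 36.0, -1.0] w [-0.006, 0.001, 0.001] 0
```

Request:
{"op": "jog_arm", "data": {
  "increments": [
    {"tx": 0,"ty": 8,"tz": -1,"wx": 0,"wy": 0,"wz": 0,"gripper": 0},
    {"tx": 0,"ty": 16,"tz": -1,"wx": 0,"wy": 0,"wz": 0,"gripper": 0},
    {"tx": 0,"ty": 24,"tz": -1,"wx": 0,"wy": 0,"wz": 0,"gripper": 0},
    {"tx": 0,"ty": 32,"tz": -1,"wx": 0,"wy": 0,"wz": 0,"gripper": 0},
    {"tx": 0,"ty": 38,"tz": -1,"wx": 0,"wy": 0,"wz": 0,"gripper": 0}
  ]
}}

```text
time: 14.4
position: [0.5947, 0.0339, 0.0345]
tool_rot: [-2.381, -2.042, 0.01]
ft_force: [-9.6, 0.8, 9.6]
grip_width: 0.113
grip_force: 24.9
```

Request:
{"op": "jog_arm", "data": {
  "increments": [
    {"tx": 0,"ty": 7,"tz": 0,"wx": 0,"wy": 0,"wz": 0,"gripper": 0},
    {"tx": 0,"ty": 14,"tz": 0,"wx": 0,"wy": 0,"wz": 0,"gripper": 0},
    {"tx": 0,"ty": 20,"tz": 0,"wx": 0,"wy": 0,"wz": 0,"gripper": 0},
    {"tx": 0,"ty": 25,"tz": 0,"wx": 0,"wy": 0,"wz": 0,"gripper": 0},
    {"tx": 0,"ty": 28,"tz": 0,"wx": 0,"wy": 0,"wz": 0,"gripper": 0}
  ]
}}

```text
time: 14.82
position: [0.622, 0.0294, 0.0345]
tool_rot: [-2.381, -2.041, 0.011]
ft_force: [-10.2, -0.4, 11.0]
grip_width: 0.112
grip_force: 24.9
```

Request:
{"op": "jog_arm", "data": {
  "increments": [
    {"tx": 0,"ty": 2,"tz": 0,"wx": 0,"wy": 0,"wz": 0,"gripper": 0},
    {"tx": 0,"ty": 4,"tz": 0,"wx": 0,"wy": 0,"wz": 0,"gripper": 0},
    {"tx": 0,"ty": 5,"tz": 0,"wx": 0,"wy": 0,"wz": 0,"gripper": 0},
    {"tx": 0,"ty": 6,"tz": 0,"wx": 0,"wy": 0,"wz": 0,"gripper": 0},
    {"tx": 0,"ty": 6,"tz": 0,"wx": 0,"wy": 0,"wz": 0,"gripper": 0}
  ]
}}

```text
time: 15.23
position: [0.6248, 0.029, 0.0344]
tool_rot: [-2.378, -2.039, 0.019]
ft_force: [-17.8, -0.6, 15.4]
grip_width: 0.111
grip_force: 24.9
```

```bash
python3 - <<'E'
from plan import *
st(); plan([(W([-.081,0,.035]),O(D[2]),0)],dmax=55)
E
```

```text
{'time': 15.233, 'position': [0.625, 0.029, 0.034], 'tool_rot': [-2.378, -2.039, 0.019], 'ft_force': [-17.845, -0.626, 15.422], 'grip_width': 0.111, 'grip_force': 24.933, 'joint_positions': [0.038, 0.437, -0.157, 1.693, 0.077, 1.032, -0.298]}
t [0.0, 2.0, -1.0] w [-0.014, 0.003, 0.002] 0
```

Request:
{"op": "jog_arm", "data": {
  "increments": [
    {"tx": 0,"ty": 2,"tz": 0,"wx": 0,"wy": 0,"wz": 0,"gripper": 0},
    {"tx": 0,"ty": 3,"tz": 0,"wx": 0,"wy": 0,"wz": 0,"gripper": 0},
    {"tx": 0,"ty": 4,"tz": 0,"wx": 0,"wy": 0,"wz": 0,"gripper": 0},
    {"tx": 0,"ty": 4,"tz": 0,"wx": 0,"wy": 0,"wz": 0,"gripper": 0},
    {"tx": 0,"ty": 4,"tz": 0,"wx": 0,"wy": 0,"wz": 0,"gripper": 0}
  ]
}}

```text
time: 15.65
position: [0.6248, 0.029, 0.0344]
tool_rot: [-2.373, -2.037, 0.028]
ft_force: [-27.6, 1.0, 23.9]
grip_width: 0.117
grip_force: 24.9
```

```bash
python3 - <<'E'
from plan import *
st()
im=vision.get_image('top'); a=im['color'][100:220,270:370]
im=vision.get_image('side'); b=im['color'][120:240,290:390]
cv2.imwrite('pics/j.png',cv2.resize(cv2.hconcat([a,b]),None,fx=4,fy=4,interpolation=cv2.INTER_CUBIC))
E
```

```text
{'time': 15.65, 'position': [0.625, 0.029, 0.034], 'tool_rot': [-2.373, -2.037, 0.028], 'ft_force': [-27.572, 0.999, 23.894], 'grip_width': 0.117, 'grip_force': 24.907, 'joint_positions': [0.038, 0.443, -0.157, 1.685, 0.076, 1.043, -0.296]}
```

View pics/j.png

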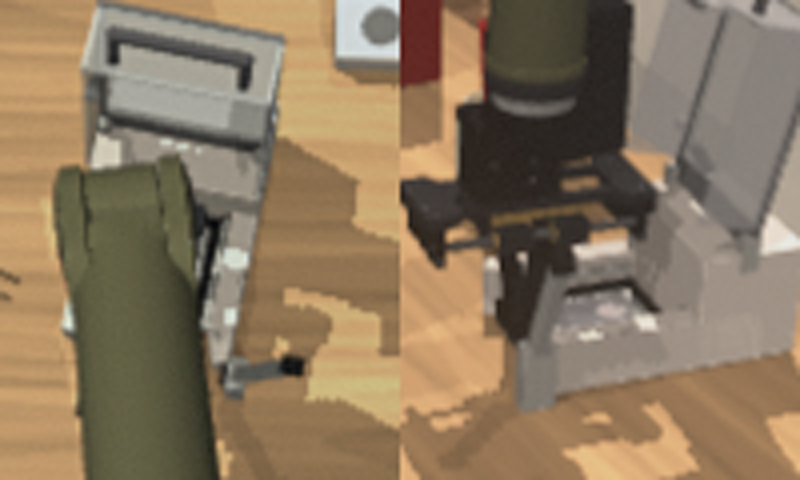

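Request:
{"op": "jog_arm", "data": {
  "increments": [
    {"tx": 0,"ty": -3,"tz": 0,"wx": 0,"wy": 0,"wz": 0,"gripper": 0},
    {"tx": 0,"ty": -6,"tz": 0,"wx": 0,"wy": 0,"wz": 0,"gripper": 0},
    {"tx": 0,"ty": -6,"tz": 0,"wx": 0,"wy": 0,"wz": 0,"gripper": 0.2},
    {"tx": 0,"ty": -6,"tz": 0,"wx": 0,"wy": 0,"wz": 0,"gripper": 0.4},
    {"tx": 0,"ty": -6,"tz": 0,"wx": 0,"wy": 0,"wz": 0,"gripper": 0.4}
  ]
}}

```text
time: 16.17
position: [0.6293, 0.0292, 0.0346]
tool_rot: [-2.384, -2.046, 0.001]
ft_force: [-0.2, -0.1, 0.3]
grip_width: 0.26
grip_force: 0.0
```

Request:
{"op": "jog_arm", "data": {
  "increments": [
    {"tx": 0,"ty": 0,"tz": 0,"wx": 0,"wy": 0,"wz": 0,"gripper": 0.4},
    {"tx": 0,"ty": 0,"tz": -25,"wx": 0,"wy": 0,"wz": 0,"gripper": 0.4},
    {"tx": 0,"ty": 0,"tz": -60,"wx": 0,"wy": 0,"wz": 0,"gripper": 0.4},
    {"tx": 0,"ty": 0,"tz": -100,"wx": 0,"wy": 0,"wz": 0,"gripper": 0.3},
    {"tx": 0,"ty": 0,"tz": -140,"wx": 0,"wy": 0,"wz": 0,"gripper": 0.2}
  ]
}}

```text
time: 16.58
position: [0.629, 0.0292, 0.1757]
tool_rot: [-2.384, -2.045, 0.003]
ft_force: [0.7, -0.2, 0.5]
grip_width: 0.317
grip_force: 0.0
```

```bash
python3 - <<'E'
from plan import *
st()
o=O(D[2])
p=plan([(W([-.105,-.185,.21]),o,0)])
print(p[0])
for b in vision.spot_in('top','gate_tip')[:2]+vision.spot_in('side','gate_tip')[:2]: print(b)
im=vision.get_image('side'); cv2.imwrite('pics/k.png',im['color'])
im=vision.get_image('top'); cv2.imwrite('pics/k2.png',im['color'])
E
```

```text
{'time': 16.583, 'position': [0.629, 0.029, 0.176], 'tool_rot': [-2.384, -2.045, 0.003], 'ft_force': [0.676, -0.219, 0.524], 'grip_width': 0.317, 'grip_force': 0.0, 'joint_positions': [0.045, 0.31, -0.164, 1.562, 0.052, 1.276, -0.28]}
t [-93.0, -13.0, -17.0] w [-0.001, 0.0, 0.001] 0
t [-93.0, -13.0, -17.0] w [-0.001, 0.0, 0.001] 0
[ 0.57478177 -0.15013835  0.21      ]
{'bbox': [329.1, 189.4, 347.4, 195.8], 'conf': 0.64}
{'bbox': [179.2, 177.6, 215.3, 206.1], 'conf': 0.4}
{'bbox': [322.9, 184.2, 337.1, 207.0], 'conf': 0.73}
```

Request:
{"op": "jog_arm", "data": {
  "increments": [
    {"tx": 0,"ty": 0,"tz": -35,"wx": 0,"wy": 0,"wz": 0,"gripper": 0},
    {"tx": -30,"ty": -13,"tz": -35,"wx": 0,"wy": 0,"wz": 0,"gripper": 0},
    {"tx": -60,"ty": -26,"tz": -35,"wx": 0,"wy": 0,"wz": 0,"gripper": 0},
    {"tx": -90,"ty": -26,"tz": -35,"wx": 0,"wy": 0,"wz": 0,"gripper": 0},
    {"tx": -120,"ty": -26,"tz": -35,"wx": 0,"wy": 0,"wz": 0,"gripper": 0}
  ]
}}

```text
time: 17.2
position: [0.5837, -0.0864, 0.208]
tool_rot: [-2.382, -2.045, 0.005]
ft_force: [1.0, 1.3, -0.6]
grip_width: 0.015
grip_force: 0.0
```

Request:
{"op": "jog_arm", "data": {
  "increments": [
    {"tx": -33,"ty": 0,"tz": 0,"wx": 0,"wy": 0,"wz": 0,"gripper": 0},
    {"tx": -66,"ty": 0,"tz": 0,"wx": 0,"wy": 0,"wz": 0,"gripper": 0},
    {"tx": -66,"ty": 0,"tz": 30,"wx": 0,"wy": 0,"wz": 0,"gripper": 0},
    {"tx": -66,"ty": 0,"tz": 60,"wx": 0,"wy": 0,"wz": 0,"gripper": 0},
    {"tx": -66,"ty": 0,"tz": 82,"wx": 0,"wy": 0,"wz": 0,"gripper": 0}
  ]
}}

```text
time: 17.62
position: [0.573, -0.1515, 0.1237]
tool_rot: [-2.383, -2.041, 0.006]
ft_force: [-0.9, 0.6, -0.7]
grip_width: 0.006
grip_force: 0.0
```

```bash
python3 - <<'E'
from plan import *
st()
o=O(D[2]); r=.085
w=[(W([-.105,-.100,.127]),o)]
for q in (1.3,1.0,.7,.4,.2,0,-.03):
    w.append((W([-.105,-.08+r*np.cos(q)-.007*np.sin(q)-.0095,.042+r*np.sin(q)+.007*np.cos(q)]),o))
plan(w,dmax=200)
E
```

```text
{'time': 17.617, 'position': [0.573, -0.151, 0.124], 'tool_rot': [-2.383, -2.041, 0.006], 'ft_force': [-0.904, 0.627, -0.663], 'grip_width': 0.006, 'grip_force': 0.0, 'joint_positions': [0.262, 0.272, -0.057, 1.715, 0.018, 1.16, 0.045]}
t [87.0, 2.0, -3.0] w [-0.006, 0.001, -0.0]
t [26.0, 0.0, 1.0] w [0.0, 0.0, 0.0]
t [24.0, -0.0, 8.0] w [0.0, 0.0, 0.0]
t [20.0, 0.0, 15.0] w [0.0, 0.0, 0.0]
t [15.0, 0.0, 21.0] w [0.0, 0.0, 0.0]
t [6.0, 0.0, 16.0] w [0.0, 0.0, 0.0]
t [3.0, -0.0, 17.0] w [0.0, 0.0, 0.0]
t [0.0, 0.0, 3.0] w [0.0, 0.0, 0.0]
```

Request:
{"op": "jog_arm", "data": {
  "increments": [
    {"tx": 18,"ty": 2,"tz": -3,"wx": 0,"wy": 0,"wz": 0,"gripper": 0},
    {"tx": 36,"ty": 2,"tz": -3,"wx": 0,"wy": 0,"wz": 0,"gripper": 0},
    {"tx": 54,"ty": 2,"tz": -3,"wx": 0,"wy": 0,"wz": 0,"gripper": 0},
    {"tx": 72,"ty": 2,"tz": -3,"wx": 0,"wy": 0,"wz": 0,"gripper": 0},
    {"tx": 87,"ty": 2,"tz": -3,"wx": 0,"wy": 0,"wz": 0,"gripper": 0}
  ]
}}

```text
time: 18.03
position: [0.5895, -0.064, 0.1287]
tool_rot: [-2.382, -2.045, 0.005]
ft_force: [0.1, 0.2, 0.5]
grip_width: 0.002
grip_force: 0.3
```

Request:
{"op": "jog_arm", "data": {
  "increments": [
    {"tx": 13,"ty": 0,"tz": 0,"wx": 0,"wy": 0,"wz": 0,"gripper": 0},
    {"tx": 26,"ty": 0,"tz": 1,"wx": 0,"wy": 0,"wz": 0,"gripper": 0},
    {"tx": 38,"ty": 0,"tz": 5,"wx": 0,"wy": 0,"wz": 0,"gripper": 0},
    {"tx": 50,"ty": 0,"tz": 9,"wx": 0,"wy": 0,"wz": 0,"gripper": 0},
    {"tx": 60,"ty": 0,"tz": 16,"wx": 0,"wy": 0,"wz": 0,"gripper": 0}
  ]
}}

```text
time: 18.45
position: [0.5997, -0.0047, 0.1145]
tool_rot: [2.384, 2.046, -0.002]
ft_force: [0.4, -0.2, -0.1]
grip_width: 0.008
grip_force: 0.4
```

Request:
{"op": "jog_arm", "data": {
  "increments": [
    {"tx": 10,"ty": 0,"tz": 8,"wx": 0,"wy": 0,"wz": 0,"gripper": 0},
    {"tx": 18,"ty": 0,"tz": 18,"wx": 0,"wy": 0,"wz": 0,"gripper": 0},
    {"tx": 25,"ty": 0,"tz": 29,"wx": 0,"wy": 0,"wz": 0,"gripper": 0},
    {"tx": 29,"ty": 0,"tz": 37,"wx": 0,"wy": 0,"wz": 0,"gripper": 0},
    {"tx": 31,"ty": 0,"tz": 45,"wx": 0,"wy": 0,"wz": 0,"gripper": 0}
  ]
}}

```text
time: 18.87
position: [0.6039, 0.0256, 0.0685]
tool_rot: [-2.383, -2.046, 0.003]
ft_force: [-0.7, -0.2, 1.0]
grip_width: 0.004
grip_force: 0.2
```

Request:
{"op": "jog_arm", "data": {
  "increments": [
    {"tx": 2,"ty": 0,"tz": 7,"wx": 0,"wy": 0,"wz": 0,"gripper": 0},
    {"tx": 3,"ty": 0,"tz": 12,"wx": 0,"wy": 0,"wz": 0,"gripper": 0},
    {"tx": 3,"ty": 0,"tz": 16,"wx": 0,"wy": 0,"wz": 0,"gripper": 0},
    {"tx": 3,"ty": 0,"tz": 17,"wx": 0,"wy": 0,"wz": 0,"gripper": 0},
    {"tx": 3,"ty": 0,"tz": 17,"wx": 0,"wy": 0,"wz": 0,"gripper": 0}
  ]
}}

```text
time: 19.28
position: [0.6044, 0.0271, 0.0526]
tool_rot: [-2.385, -2.045, 0.003]
ft_force: [0.2, 0.2, 0.7]
grip_width: 0.004
grip_force: 0.0
```

```bash
python3 - <<'E'
from plan import *
st()
E
```

```text
{'time': 19.283, 'position': [0.604, 0.027, 0.053], 'tool_rot': [-2.385, -2.045, 0.003], 'ft_force': [0.186, 0.228, 0.727], 'grip_width': 0.004, 'grip_force': 0.0, 'joint_positions': [0.038, 0.369, -0.153, 1.747, 0.065, 1.032, -0.292]}
```

Request:
{"op": "jog_arm", "data": {
  "increments": [
    {"tx": 0,"ty": 0,"tz": 2,"wx": 0,"wy": 0,"wz": 0,"gripper": 0},
    {"tx": 0,"ty": 0,"tz": 4,"wx": 0,"wy": 0,"wz": 0,"gripper": 0},
    {"tx": 0,"ty": 0,"tz": 6,"wx": 0,"wy": 0,"wz": 0,"gripper": 0},
    {"tx": 0,"ty": 0,"tz": 6,"wx": 0,"wy": 0,"wz": 0,"gripper": 0},
    {"tx": 0,"ty": 0,"tz": 6,"wx": 0,"wy": 0,"wz": 0,"gripper": 0}
  ]
}}

```text
time: 19.7
position: [0.6053, 0.0274, 0.0493]
tool_rot: [2.384, 2.044, -0.001]
ft_force: [-3.8, 0.1, 11.2]
grip_width: 0.005
grip_force: 5.5
```

```bash
python3 - <<'E'
from plan import *
for c in('side','top'):
    for g in ('gate','gate_tip'): print(c,g,[(np.round(b['bbox']),b['conf']) for b in vision.spot_in(c,g)[:2]])
im=vision.get_image('side'); a=im['color'][130:250,290:390]; t=vision.get_image('top')
for q in (0,.2,.5,1.57):
    p=W([-.101,-.08+.118*np.cos(q),.042+.118*np.sin(q)]); print(q,proj(im,p),proj(t,p))
cv2.imwrite('pics/l.png',im['color'])
E
```

```text
side gate [(array([322., 182., 335., 208.]), 0.43), (array([328., 194., 350., 206.]), 0.29)]
side gate_tip [(array([325., 184., 336., 210.]), 0.42)]
top gate [(array([290., 101., 344., 198.]), 0.69), (array([327., 188., 346., 193.]), 0.57)]
top gate_tip [(array([328., 188., 349., 195.]), 0.64)]
0 [310.30024548 190.70781855] [294.21248762 187.07379428]
0.2 [310.66013436 184.76360332] [294.48497924 185.95248641]
0.5 [312.13269683 177.34562524] [297.47763048 184.78126902]
1.57 [324.91780901 174.19089456] [328.28133191 186.96071164]
```

Request:
{"op": "jog_arm", "data": {
  "increments": [
    {"tx": 0,"ty": 0,"tz": -10,"wx": 0,"wy": 0,"wz": 0,"gripper": 0},
    {"tx": 0,"ty": 0,"tz": -40,"wx": 0,"wy": 0,"wz": 0,"gripper": 0},
    {"tx": 0,"ty": 0,"tz": -80,"wx": 0,"wy": 0,"wz": 0,"gripper": 0},
    {"tx": 0,"ty": 0,"tz": -120,"wx": 0,"wy": 0,"wz": 0,"gripper": 0},
    {"tx": 0,"ty": 0,"tz": -155,"wx": 0,"wy": 0,"wz": 0,"gripper": 0}
  ]
}}

```text
time: 20.42
position: [0.6051, 0.0277, 0.205]
tool_rot: [2.384, 2.045, 0.0]
ft_force: [1.1, 0.1, 0.2]
grip_width: 0.011
grip_force: 0.0
```

Request:
{"op": "jog_arm", "data": {
  "increments": [
    {"tx": 0,"ty": -30,"tz": -30,"wx": 0,"wy": 0,"wz": 0,"gripper": 0},
    {"tx": 0,"ty": -60,"tz": -60,"wx": 0,"wy": 0,"wz": 0,"gripper": 0},
    {"tx": 0,"ty": -90,"tz": -60,"wx": 0,"wy": 0,"wz": 0,"gripper": 0},
    {"tx": 0,"ty": -120,"tz": -60,"wx": 0,"wy": 0,"wz": 0,"gripper": 0},
    {"tx": 0,"ty": -140,"tz": -60,"wx": 0,"wy": 0,"wz": 0,"gripper": 0}
  ]
}}

```text
time: 20.83
position: [0.4645, 0.0497, 0.2633]
tool_rot: [2.383, 2.045, 0.0]
ft_force: [0.6, 0.3, 0.3]
grip_width: 0.004
grip_force: 0.0
```

```bash
python3 - <<'E'
from plan import *
st()
a=vision.get_image('top')['color'][100:230,200:380]; b=vision.get_image('side')['color'][110:240,240:420]
cv2.imwrite('pics/m.png',cv2.resize(cv2.vconcat([a,b]),None,fx=2.3,fy=2.3,interpolation=cv2.INTER_CUBIC)[:600])
E
```

```text
{'time': 20.833, 'position': [0.465, 0.05, 0.263], 'tool_rot': [2.383, 2.045, 0.0], 'ft_force': [0.606, 0.297, 0.261], 'grip_width': 0.004, 'grip_force': 0.0, 'joint_positions': [0.037, -0.08, -0.189, 1.814, -0.014, 1.406, -0.301]}
```

View pics/m.png

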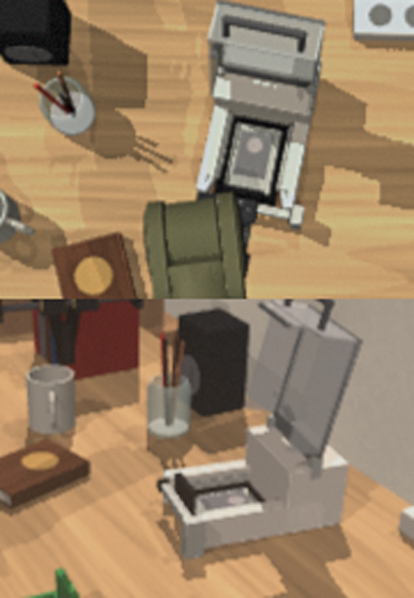

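```bash
python3 -c "
from h import *
print(ctrl.close_job())"
```

```text
the job is handed in; nothing more can be done
None
```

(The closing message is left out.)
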